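# Fit the dough beater onto the food processor's drive and hold it pressed home

## Robot

A 6-joint arm with a two-finger parallel gripper is mounted at the origin on the work surface. World frame = base frame: x ahead of the robot, y to its left, z up, the work surface at z = 0. Lengths are in m, angles in degrees, forces in N, time in s.
With the tool pointing down it reaches from about 0.375 to 0.9 m from the base axis. Payload 3.1 kg.
Tool frame: the origin (TCP) lies between the finger pads; the fingertips stand 22 mm ahead of it and the grasp point (between the pads) lies 3 mm ahead of it; y points along the fingers, x is the direction in which the jaws open and shut, and the axes are right-handed (so a half turn about y gives the same grasp; the last joint's range is limited). The gripper opens to 87 mm and grips with 3 to 60 N. Pads are 19 mm wide; open, the fingers measure 117 mm over their backs; the gripper's body (75 mm by 190 mm) begins 51 mm behind the grasp point.
Start: joints at [-78.753, 30.224, 82.088, -0, 67.689, -10.227], TCP at [0.229, -0.582, 0.245] pointing down, gripper open.
Joint ranges: [-176.69, 176.69], [-43.24, 126.21], [12.49, 139.97], [-82, 262], [0, 151.66], [-163.58, 163.58]. Speed limits (degrees/s): [159.86, 159.86, 180, 180, 180, 180].

## Interface

Orientations are given as a 3x3 rotation matrix whose columns are the frame's x, y, z axes.
In Python, from rig import bot, imaging, workorder gives the robot as it stands. The module is installed in compiled form; this text tells all that it offers.
- The arm moves only by the tool drive_tool, never from a script. Its argument "commands" is a list of rows, each an object of numbers: "dx", "dy", "dz": the shift along the tool's x, y, z normalised to -1 to 1, where 1 is 4 cm; "wx", "wy", "wz": the turn, a rotation vector about the tool's x, y, z normalised to -1 to 1, where 1 is pi/2 rad; "grip": the finger opening in mm, from 0 to 87. In form: [{"dx": .., "dy": .., "dz": .., "wx": .., "wy": .., "wz": .., "grip": ..}, ...]. A call has 1 to 8 rows; each row shifts and turns the commanded pose from where the row before left it, along the tool's axes as they then stand; what a row does not reach is not made up. A row lasts 1/8 s, in which the tool goes at most 62.5 mm and 10.7 degrees, less where a joint would pass 70% of its speed; a pose out of reach is approached as far as the arm can. A call with a number of a shift or a turn outside -1 to 1 is refused whole. A call with a gripper value outside its range is refused whole. The fingers move at their own pace and stop on an object; the grip force is fixed at half the most. Time passes only in rows, so rows that do not move let the fingers close. It gives the time, the measured TCP pose, the force and the opening at its end, in the units of the state.
- bot.read_state(): the state, without advancing time (a new reading comes with each control period).
- imaging.capture(name): name is "side" or "top" or "wrist"; returns (picture, depth): 420x560x3 uint8, red, green, blue; 420x560 float32, m along the optical axis (not along the pixel's ray), 0 where there is no reading.
- imaging.get_calibration(name): a dict with "mtx" (3x3 intrinsics, pixels), "world_to_cam" (4x4, takes a point from world to camera coordinates). Camera axes: x right, y down, z forward; pixel columns grow to the right and rows downward; lengths in m; the calibration is good to about 2 mm. A picture is of the moment at which its call begins: read the wrist's pose just before it. get_calibration takes no time and is no camera call; for the wrist camera it gives the pose at the moment of the call.
- workorder.hand_in(): hands the job in, once; it reports no verdict.
The state is a dict: "time_s": time; "joint_positions": joint angles; "qvel": joint speeds; "tau": joint torques, N m; "position": TCP position; "tcp_rot": TCP orientation; "force": force on the tool from outside, world axes, zero at the start; "moment": the same for the moment, N m; "opening": opening from 0.0 (shut) to 1.0 (fully open).
Only numpy, scipy, OpenCV 4.12 (cv2) and the standard library are available. Lean on these libraries where they do the work, as an engineer would, in place of code of your own. Each camera call takes 0.05 s, during which the arm holds its last target. There are 200 camera calls.

## Task

Pick up the red dough beater by its black grip, lower it upright onto the drive spindle in the processor's bowl with its cross-shaped bore turned to match the spindle's four splines, and slide it fully home, pushing the sprung orange ejector collar down to the bottom of its travel. Finish while still holding the beater and keeping it pressed fully down (the collar's spring would push it up again); leave the tray, jar, mug and spatula where they are.

Things in the scene. Friction and masses are not known exactly. Their poses are not given: they have to be found in the camera images.
- beater: Loose red dough beater, 0.18 kg, standing upright. Origin: centre of underside, z up. Hub 34 mm square, 58 tall; paddles 9 thick, 34 tall along +x and -x to 67 mm from the axis (ends bent 30 deg). From below, a cross-shaped bore 50 mm deep: two slots along its x and y, 8.4 wide, 25 from end to end; fits in any quarter turn. Above: round neck 20 mm across, then the black square grip.
- beater_grip (a point): Centre of the beater's black grip, on its axis, 94 mm above its underside; axes as the beater's. The grip is 24 x 24 mm, sides along x and y, and reaches from 76 to 112 mm above the underside.
- processor: Fixed food processor. Origin: centre of its underside. White base 200 x 200 mm, 80 tall; on it an open clear round bowl, outer radius 94 mm, inner radius 84 at its floor (85 above the worktop), rim 145 above the worktop. The spindle and ejector collar stand on its vertical axis.
- drive_tip (a point): Top of the steel drive spindle, 140 mm above the worktop, on the processor's axis; x and y lie along its four splines. A pilot pin 9 mm across, tapering to 4 in its last 4 mm, tops it; the splines' rounded crests are 10 mm below this point. Splines: 6 mm wide, 22 from tip to tip, running down from there. It starts at any angle and turns about z with stiff friction (0.12 N m).
- ejector (a joint): Downward travel in m of the orange ejector collar (disc 46 mm across at the spindle's foot): 0 = up, its top 105 mm above the worktop, 35 below drive_tip; 0.012 = fully down on its stop, 47 below drive_tip. The beater's underside lands on it. Its spring pushes up with 4 N at 0, rising to 11 N fully down.
- foil_tray: Empty aluminium foil tray 116 x 204 mm over its rim, 45 mm tall; origin: centre of underside. Leave alone.
- jar: Amber glass jar with white cap, 68 mm across, 110 mm tall; origin: centre of underside. Leave alone.
- mug: Blue mug, 80 mm across, 90 mm tall; origin: centre of underside. Leave alone.
- spatula: Spatula with a wooden handle lying flat, about 260 mm long along its x. Leave alone.
Things that resemble listed ones, but are neither listed nor needed, are in the scene too. Leave any green or purple look-alike of the beater alone.

How it is judged:
By the outcome, as a careful person would: the job done as asked, in the order asked, and still so for the second after the job is handed in, while the arm keeps its last pose, push and grip.
It also fails if it takes over 48 s, if anything falls off the work surface, if the arm or the gripper's body presses on something with over 40 N, if the wrist force passes 120 N, or if a joint passes its speed limit or range.

## Working session

There is one attempt and no reset: what is moved stays moved. The work goes in short steps, Python scripts to look and compute and a tool call to move; the robot and the scene stay as the last step left them, time stands still between calls to the robot, and variables do not carry over. Pictures are saved under pics/ and viewed, on a budget of 10 in all, crops included, one or two more only if the job needs it, and the job is handed in when it is done.

Besides the shell and the picture viewer there is one more tool, called after "Request:" as name(argument=value, ...), one argument or row to a line, values as JSON. drive_tool: Moves the arm, as the interface text tells. Its arguments: {"type":"object","properties":{"commands":{"type":"array"}},"required":["commands"]}

```bash
mkdir -p pics; cat > h.py <<'E'
from rig import bot, imaging, workorder
import numpy as np, cv2
def cap(n, save=None):
    c=imaging.get_calibration(n); p,d=imaging.capture(n)
    if save: cv2.imwrite('pics/'+save, p[:,:,::-1])
    return p,d,np.array(c['mtx']),np.array(c['world_to_cam'])
def deproj(d,K,T):
    v,u=np.mgrid[:d.shape[0],:d.shape[1]]
    P=np.stack([(u-K[0,2])/K[0,0]*d,(v-K[1,2])/K[1,1]*d,d],-1)
    R,t=T[:3,:3],T[:3,3]
    W=(P-t)@R; W[d==0]=np.nan
    return W
def ray(u,v,K,T,z):
    R,t=T[:3,:3],T[:3,3]; o=-R.T@t
    r=R.T@np.array([(u-K[0,2])/K[0,0],(v-K[1,2])/K[1,1],1])
    return o+r*(z-o[2])/r[2]
def proj(X,K,T):
    c=T[:3,:3]@np.asarray(X)+T[:3,3]; q=K@c; return q[:2]/q[2]
E
python3 - <<'E'
from h import *
a=cap('top','top1.png'); b=cap('side','side1.png')
np.savez('s.npz',tp=a[0],td=a[1],tK=a[2],tT=a[3],sp=b[0],sd=b[1],sK=b[2],sT=b[3])
for x in (a,b):
    R,t=x[3][:3,:3],x[3][:3,3]; print(-R.T@t, R[2], x[2][0,0])
s=bot.read_state(); print(s)
E
```

```text
[ 0.39396971 -0.02551521  1.60770283] [ 0.12952482  0.01306444 -0.99149011] 500.80841750914806
[-0.45276638 -1.04030535  1.18753703] [ 0.57846118  0.56028845 -0.5928402 ] 504.34492646301163
{'time_s': 0.1, 'joint_positions': array([-7.87540358e+01,  3.02748356e+01,  8.21490377e+01, -1.60215916e-03,
        6.76878267e+01, -1.02263262e+01]), 'qvel': array([ 0.02384259, -0.01042889, -0.22120147,  0.04133594,  0.05785485,
        0.02369781]), 'tau': array([-1.07698477e-05, -4.40985489e+01, -1.77150911e+01,  6.34464319e-02,
        5.33941691e-02, -5.22457742e-05]), 'position': array([ 0.22869132, -0.58100113,  0.24365664]), 'tcp_rot': array([[ 3.66060725e-01, -4.05572461e-04,  9.30590877e-01],
       [-9.30588978e-01,  1.90705247e-03,  3.66060810e-01],
       [-1.92314981e-03, -9.99998099e-01,  3.20675748e-04]]), 'force': array([-0.55878158, -0.19600657, -0.16037135]), 'moment': array([ 0.01182554,  0.00740067, -0.00300469]), 'opening': 1.0009966292883863}
```

View pics/top1.png

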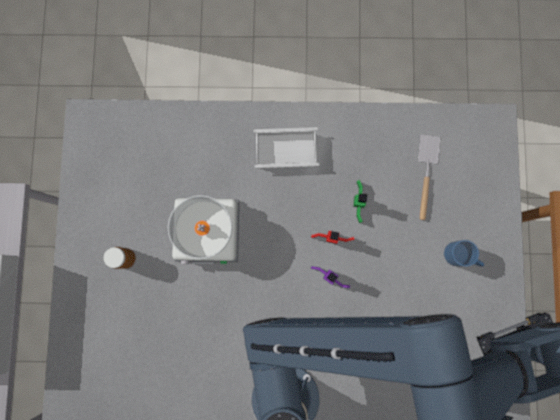

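View pics/side1.png

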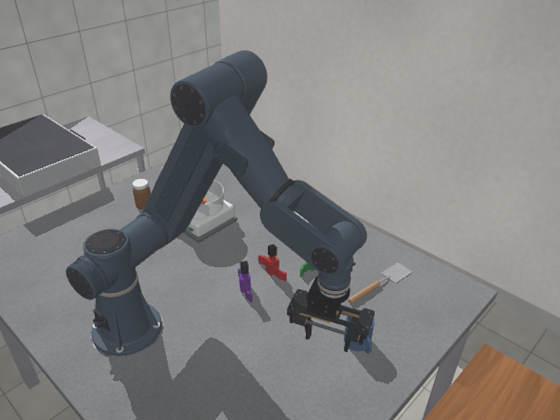

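The top view shows the red beater at (333,237), the processor bowl at (203,229) with the orange collar at (202,229), green and purple look-alikes at (361,201) and (331,277), tray (287,148), jar (119,258), mug (461,253) and spatula (426,180). The side view shows the same, with the bowl partly behind the arm.

```bash
cat > m1.py <<'E'
from h import *
s=np.load('s.npz'); p,d,K,T=s['tp'],s['td'],s['tK'],s['tT']
W=deproj(d,K,T); hsv=cv2.cvtColor(p,cv2.COLOR_RGB2HSV); H,S,V=[hsv[...,i].astype(int) for i in range(3)]
v,u=np.mgrid[:420,:560]
red=((H<6)|(H>174))&(S>150)&(V>60)&(u>300)&(u<365)&(v>220)&(v<255)
blk=(V<60)&(abs(u-333)<14)&(abs(v-237)<12)&(W[...,2]>.095)
for n,m in(('red',red),('grip',blk)):
    w=W[m]; print(n,m.sum(),'px',u[m].mean(),v[m].mean(),'z',np.nanpercentile(w[:,2],[5,50,95]),'xyz',np.nanmedian(w,0))
print('grip ray',ray(u[blk].mean(),v[blk].mean(),K,T,.112), cv2.minAreaRect(np.argwhere(blk)[:,::-1].astype(np.float32)))
q=np.array([ray(a,b,K,T,.034)[:2] for b,a in np.argwhere(red)])
g=W[blk][:,:2]; 
vv=np.linalg.svd(q-q.mean(0))[2][0] if len(q)<4000 else 0; print('red mean',q.mean(0),'axis deg',np.degrees(np.arctan2(vv[1],vv[0]))%180)
org=(H>6)&(H<18)&(S>150)&(V>100)&(abs(u-203)<20)&(abs(v-229)<20)
w=W[org]; print('orange',org.sum(),u[org].mean(),v[org].mean(),np.nanmedian(w,0), ray(u[org].mean(),v[org].mean(),K,T,.105))
# other things near bowl/rim: points at z ~.145
rim=(abs(W[...,2]-.145)<.006)&(abs(u-203)<45)&(abs(v-229)<45)
e=W[rim]; print('rim',rim.sum(), 'bbox',np.percentile(e,[1,99],axis=0))
A=np.c_[2*e[:,:2],np.ones(len(e))]; c=np.linalg.lstsq(A,(e[:,:2]**2).sum(1),rcond=None)[0]; print('rim c',c[:2],np.sqrt(c[2]+c[0]**2+c[1]**2))
for n,(a,b) in dict(green=(361,201),purple=(331,277)).items(): print(n,W[b,a])
E
python3 m1.py
```

```text
red 129 px 331.71317829457365 237.6046511627907 z [0.01754068 0.03853633 0.09436453] xyz [ 0.49273639 -0.1285937   0.03853633]
grip 43 px 334.13953488372096 235.2325581395349 z [0.1070171  0.1120018  0.11836477] xyz [ 0.49766802 -0.13931602  0.1120018 ]
grip ray [ 0.497104   -0.13956203  0.112     ] ((334.2059020996094, 235.17649841308594), (6.305926322937012, 6.5484619140625), 14.03624439239502)
red mean [ 0.49492681 -0.1379137 ] axis deg 82.40228790514863
orange 97 202.1237113402062 227.71134020618555 [0.51352434 0.25591884 0.10601667] [0.51432467 0.25742235 0.105     ]
rim 309 bbox [[0.42267079 0.16798208 0.13939933]
 [0.60817409 0.35075619 0.15050454]]
rim c [0.51562358 0.25909569] 0.09001814707166658
green [ 0.6028062  -0.22122077  0.10172976]
purple [ 0.37354574 -0.13095565  0.11009028]
```

```bash
cat >> h.py <<'E'
def plan(target,yaw=None):
    """world delta in tool units (1=40mm) for present orientation; yaw = wanted yaw of tool x"""
    s=bot.read_state(); R=s['tcp_rot']; d=np.asarray(target)-s['position']
    y=np.degrees(np.arctan2(R[1,0],R[0,0]))
    print('t',s['time_s'],'pos',s['position'].round(4),'yaw',y.round(2),'tilt',R[2].round(4),'F',s['force'].round(1),'M',s['moment'].round(2),'open',round(s['opening']*87,1),'j6',s['joint_positions'][5].round(1))
    print(' rows-units dx dy dz',(R.T@d/.04).round(3))
    if yaw is not None: print(' wy total',round(-(yaw-y)/90,3), 'then units',((np.array([[np.cos(np.radians(yaw)),0,-np.sin(np.radians(yaw))],[np.sin(np.radians(yaw)),0,np.cos(np.radians(yaw))],[0,-1,0]])).T@d/.04).round(3))
E
python3 - <<'E'
from h import *
c=imaging.get_calibration('wrist'); T=c['world_to_cam']; s=bot.read_state(); R,t=T[:3,:3],T[:3,3]
print(c['mtx']); print('cam in tool',s['tcp_rot'].T@(-R.T@t-s['position'])); print('cam axes in tool\n',(s['tcp_rot'].T@R.T).round(3))
plan([.496,-.139,.30],-8)
E
```

```text
[[292.20020692   0.         277.8339595 ]
 [  0.         292.20020692 211.32038994]
 [  0.           0.           1.        ]]
cam in tool [ 0.00075868 -0.14075841  0.07037637]
cam axes in tool
 [[ 1.    -0.    -0.   ]
 [ 0.    -0.257  0.966]
 [-0.    -0.966 -0.257]]
t 0.1 pos [ 0.2287 -0.581   0.2437] yaw -68.53 tilt [-1.9e-03 -1.0e+00  3.0e-04] F [-0.6 -0.2 -0.2] M [ 0.01  0.01 -0.  ] open 87.1 j6 -10.2
 rows-units dx dy dz [-7.839 -1.39  10.264]
 wy total -0.673 then units [ 5.08  -1.409 11.873]
```

Request:
drive_tool(
  commands=[
    {"wy":-0.112},
    {"wy":-0.112},
    {"wy":-0.112},
    {"wy":-0.112},
    {"wy":-0.112},
    {"wy":-0.112},
  ],
)

```text
schema error: expected keys dx, dy, dz, wx, wy, wz, grip
```

Request:
drive_tool(
  commands=[
    {"dx":0.42,"dz":0.99},
    {"dx":0.42,"dz":0.99},
    {"dx":0.42,"dz":0.99},
    {"dx":0.42,"dz":0.99},
    {"dx":0.42,"dz":0.99},
    {"dx":0.42,"dz":0.99},
  ],
)

```text
schema error: expected keys dx, dy, dz, wx, wy, wz, grip
```

Request:
drive_tool(
  commands=[
    {"dx":0.42,"dz":0.99},
    {"dx":0.42,"dz":0.99},
    {"dx":0.42,"dz":0.99},
    {"dx":0.42,"dz":0.99},
    {"dx":0.42,"dz":0.99},
    {"dx":0.42,"dz":0.99},
    {},
  ],
)

```text
schema error: expected keys dx, dy, dz, wx, wy, wz, grip
```

```bash
cat > w.py <<'E'
from h import *
import sys
plan([.496,-.139,.22],-8)
E
python3 w.py
```

```text
t 0.1 pos [ 0.2287 -0.581   0.2437] yaw -68.53 tilt [-1.9e-03 -1.0e+00  3.0e-04] F [-0.6 -0.2 -0.2] M [ 0.01  0.01 -0.  ] open 87.1 j6 -10.2
 rows-units dx dy dz [-7.836  0.61  10.264]
 wy total -0.673 then units [ 5.08   0.591 11.873]
```

Request:
drive_tool(
  commands=[
    {"dx":0,"dy":0,"dz":0,"wx":0,"wy":-0.112,"wz":0,"grip":87},
    {"dx":0,"dy":0,"dz":0,"wx":0,"wy":-0.112,"wz":0,"grip":87},
    {"dx":0,"dy":0,"dz":0,"wx":0,"wy":-0.112,"wz":0,"grip":87},
    {"dx":0,"dy":0,"dz":0,"wx":0,"wy":-0.112,"wz":0,"grip":87},
    {"dx":0,"dy":0,"dz":0,"wx":0,"wy":-0.112,"wz":0,"grip":87},
    {"dx":0,"dy":0,"dz":0,"wx":0,"wy":-0.112,"wz":0,"grip":87},
  ],
)

```text
time_s: 0.85
position: [0.2287, -0.5812, 0.244]
tcp_rot: [[0.991, -0.0, 0.134], [-0.134, 0.001, 0.991], [-0.0, -1.0, 0.001]]
force: [0.2, 0.2, 0.7]
opening: 1.0
```

Request:
drive_tool(
  commands=[
    {"dx":0.42,"dy":0,"dz":0.99,"wx":0,"wy":0,"wz":0,"grip":87},
    {"dx":0.42,"dy":0,"dz":0.99,"wx":0,"wy":0,"wz":0,"grip":87},
    {"dx":0.42,"dy":0,"dz":0.99,"wx":0,"wy":0,"wz":0,"grip":87},
    {"dx":0.42,"dy":0,"dz":0.99,"wx":0,"wy":0,"wz":0,"grip":87},
    {"dx":0.42,"dy":0,"dz":0.99,"wx":0,"wy":0,"wz":0,"grip":87},
    {"dx":0.42,"dy":0,"dz":0.99,"wx":0,"wy":0,"wz":0,"grip":87},
  ],
)

```text
time_s: 1.6
position: [0.3623, -0.359, 0.2442]
tcp_rot: [[0.99, -0.0, 0.14], [-0.14, 0.001, 0.99], [-0.0, -1.0, 0.001]]
force: [0.0, -0.8, 0.2]
opening: 1.001
```

Request:
drive_tool(
  commands=[
    {"dx":0.42,"dy":0,"dz":0.99,"wx":0,"wy":0,"wz":0,"grip":87},
    {"dx":0.42,"dy":0,"dz":0.99,"wx":0,"wy":0,"wz":0,"grip":87},
    {"dx":0.42,"dy":0,"dz":0.99,"wx":0,"wy":0,"wz":0,"grip":87},
    {"dx":0.42,"dy":0,"dz":0.99,"wx":0,"wy":0,"wz":0,"grip":87},
    {"dx":0.42,"dy":0,"dz":0.99,"wx":0,"wy":0,"wz":0,"grip":87},
    {"dx":0.42,"dy":0,"dz":0.99,"wx":0,"wy":0,"wz":0,"grip":87},
    {"dx":0,"dy":0,"dz":0,"wx":0,"wy":0,"wz":0,"grip":87},
  ],
)

```text
time_s: 2.48
position: [0.4956, -0.1368, 0.2442]
tcp_rot: [[0.991, -0.0, 0.136], [-0.136, 0.001, 0.991], [-0.001, -1.0, 0.001]]
force: [-0.2, -0.7, -0.3]
opening: 1.0
```

```bash
python3 w.py
```

```text
t 2.475 pos [ 0.4956 -0.1368  0.2442] yaw -7.79 tilt [-5.e-04 -1.e+00  6.e-04] F [-0.2 -0.7 -0.3] M [-0.04 -0.03  0.  ] open 87.0 j6 -20.1
 rows-units dx dy dz [ 0.018  0.606 -0.052]
 wy total 0.002 then units [ 0.018  0.606 -0.052]
```

Good tracking. Now the wrist view.

```bash
python3 - <<'E'
from h import *
p,d,K,T=cap('wrist','w1.png'); np.savez('w1.npz',p=p,d=d,K=K,T=T)
W=deproj(d,K,T); s=bot.read_state()
hsv=cv2.cvtColor(p,cv2.COLOR_RGB2HSV); V=hsv[...,2].astype(int)
v,u=np.mgrid[:420,:560]; c=proj([.496,-.139,.112],K,T); print(c)
m=(V<70)&(abs(W[...,2]-.112)<.006)&(np.hypot(u-c[0],v-c[1])<40)
r=cv2.minAreaRect(np.argwhere(m)[:,::-1].astype(np.float32)); print(m.sum(),r,np.nanmedian(W[m],0))
q=np.array([ray(a,b,K,T,.112)[:2] for b,a in np.argwhere(m)]).astype(np.float32)
print('top face',cv2.minAreaRect(q*1000),'mean',q.mean(0))
E
```

```text
[278.00449729 210.46930896]
570 ((279.9741516113281, 211.93966674804688), (23.664976119995117, 24.78069496154785), 3.3664605617523193) [ 0.49785823 -0.14050093  0.11254763]
top face ((497.6333312988281, -140.84217834472656), (24.79642105102539, 22.85032844543457), 78.76048278808594) mean [ 0.49775165 -0.14073487]
```

View pics/w1.png

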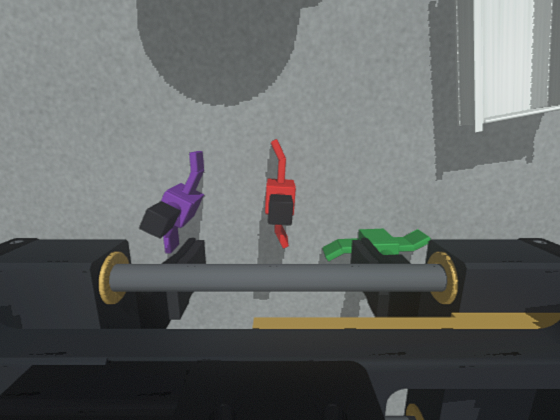

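The wrist view shows the red beater's hub at (280,195) and black grip top at (280,211), with purple (160,215) and green (378,243) either side, well clear. Before grasping I'll look at the spindle from the same relative pose, so that camera errors cancel.

Request:
drive_tool(
  commands=[
    {"dx":-0.086,"dy":-0.35,"dz":0.7,"wx":0,"wy":0,"wz":0,"grip":87},
    {"dx":-0.086,"dy":-0.35,"dz":0.9,"wx":0,"wy":0,"wz":0,"grip":87},
    {"dx":-0.086,"dy":0,"dz":1,"wx":0,"wy":0,"wz":0,"grip":87},
    {"dx":-0.086,"dy":0,"dz":1,"wx":0,"wy":0,"wz":0,"grip":87},
    {"dx":-0.086,"dy":0,"dz":1,"wx":0,"wy":0,"wz":0,"grip":87},
    {"dx":-0.086,"dy":0,"dz":1,"wx":0,"wy":0,"wz":0,"grip":87},
  ],
)

```text
time_s: 3.28
position: [0.5057, 0.0851, 0.2724]
tcp_rot: [[0.99, -0.0, 0.142], [-0.142, -0.001, 0.99], [-0.0, -1.0, -0.001]]
force: [-0.0, 0.7, -0.3]
opening: 1.004
```

Request:
drive_tool(
  commands=[
    {"dx":-0.086,"dy":0,"dz":1,"wx":0,"wy":0,"wz":0,"grip":87},
    {"dx":-0.086,"dy":0,"dz":1,"wx":0,"wy":0,"wz":0,"grip":87},
    {"dx":-0.086,"dy":0,"dz":1,"wx":0,"wy":0,"wz":0,"grip":87},
    {"dx":-0.086,"dy":0,"dz":1,"wx":0,"wy":0,"wz":0,"grip":87},
    {"dx":0,"dy":0,"dz":0.2,"wx":0,"wy":0,"wz":0,"grip":87},
    {"dx":0,"dy":0,"dz":0,"wx":0,"wy":0,"wz":0,"grip":87},
  ],
)

```text
time_s: 4.03
position: [0.5158, 0.2526, 0.2722]
tcp_rot: [[0.99, -0.001, 0.14], [-0.14, -0.001, 0.99], [-0.001, -1.0, -0.001]]
force: [0.0, -0.7, -0.3]
opening: 1.001
```

```bash
python3 - <<'E'
from h import *
plan([.515,.258,.272])
p,d,K,T=cap('wrist'); np.savez('w2.npz',p=p,d=d,K=K,T=T)
c=proj([.515,.258,.14],K,T).round().astype(int); print(c)
cr=cv2.resize(p[c[1]-50:c[1]+50,c[0]-65:c[0]+65],None,fx=6,fy=6,interpolation=cv2.INTER_CUBIC)
cv2.imwrite('pics/w2.png',cr[:,:,::-1])
E
```

```text
t 4.025 pos [0.5158 0.2526 0.2722] yaw -8.06 tilt [-6.0e-04 -1.0e+00 -1.2e-03] F [ 0.  -0.7 -0.3] M [-0.01 -0.14  0.01] open 87.1 j6 23.1
 rows-units dx dy dz [-0.04   0.004  0.13 ]
[276 203]
```

View pics/w2.png

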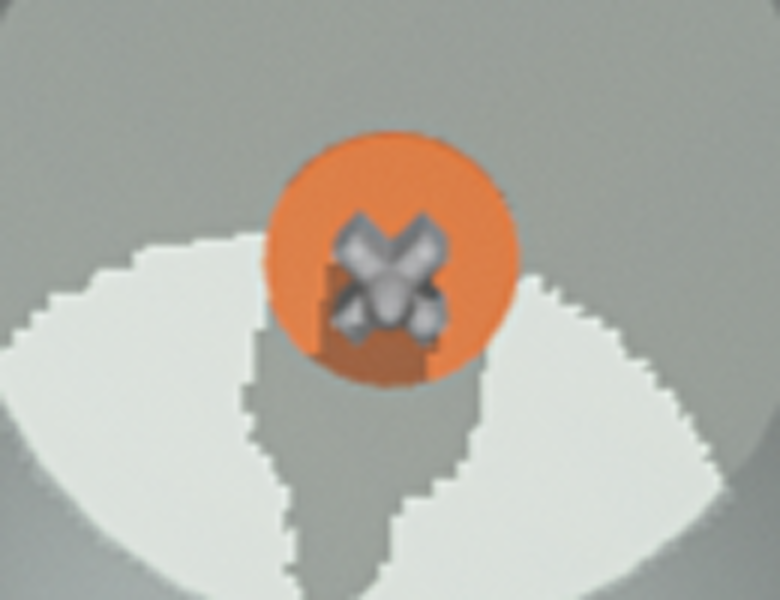

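The crop (6x, centre at pixel (276,203)) shows the orange collar centred near crop (392,258), i.e. px (276,196), and the steel spindle as an X with arms near ±45° to the tool axes, pin tip near crop (390,300).

```bash
cat > m2.py <<'E'
from h import *
s=np.load('w2.npz'); p,d,K,T=[s[k] for k in 'pdKT']
W=deproj(d,K,T); hsv=cv2.cvtColor(p,cv2.COLOR_RGB2HSV); H,S,V=[hsv[...,i].astype(int) for i in range(3)]
v,u=np.mgrid[:420,:560]; near=np.hypot(u-276,v-198)<24
org=(H>5)&(H<20)&(S>140)&near
hull=cv2.convexHull(np.argwhere(org)[:,::-1].astype(np.int32)); e=hull[:,0].astype(float)
q=np.array([ray(a,b,K,T,.105)[:2] for a,b in e])
A=np.c_[2*q,np.ones(len(q))]; c=np.linalg.lstsq(A,(q**2).sum(1),rcond=None)[0]
print('collar',c[:2],'r',np.sqrt(c[2]+c[:2]@c[:2]),'z',np.nanmedian(W[org][:,2]))
st=(S<90)&near&(W[...,2]>.108)&(np.hypot(W[...,0]-c[0],W[...,1]-c[1])<.016)
print('steel',st.sum(),'z pct',np.percentile(W[st][:,2],[5,25,50,75,95]).round(4))
for lo,hi in((.127,.1325),(.124,.134)):
    m=st&(W[...,2]>lo)&(W[...,2]<hi); 
    X=W[m][:,:2]; cc=c[:2]
    z=(X-cc)[:,0]+1j*(X-cc)[:,1]; r=abs(z); k=r>.004
    mid=(X.min(0)+X.max(0))/2; print('crest n',m.sum(),k.sum(),'mean',X.mean(0),'mid',mid,'rmax',r.max(),'ang mod90',np.degrees(np.angle((z[k]**4/r[k]**4*r[k]).sum()))/4)
    z=(X-mid)@[1,1j]; r=abs(z);k=r>.004; print('  about mid',np.degrees(np.angle((z[k]**4/r[k]**3).sum()))/4, cv2.minAreaRect((X*1000).astype(np.float32)))
m=st&(W[...,2]>.1365); print('tip',m.sum(),W[m].mean(0) if m.any() else '')
E
python3 m2.py
```

```text
collar [0.51480552 0.25743082] r 0.022520189824484196 z 0.10567651578145636
steel 316 z pct [0.1121 0.1244 0.1295 0.1314 0.1403]
crest n 148 143 mean [0.51472494 0.25836143] mid [0.51420527 0.25767624] rmax 0.011249003851318735 ang mod90 36.94840714523313
  about mid 36.647737162362574 ((514.1236572265625, 257.0943603515625), (18.516687393188477, 18.069318771362305), 82.18910217285156)
crest n 170 164 mean [0.51486585 0.25866514] mid [0.51469186 0.256913  ] rmax 0.011265615311423045 ang mod90 36.855098733077725
  about mid 36.9701875267943 ((514.6776123046875, 257.3151550292969), (19.365306854248047, 18.958072662353516), 81.37677001953125)
tip 61 [0.51448625 0.25751042 0.13907826]
```

Request:
drive_tool(
  commands=[
    {"dx":0,"dy":0,"dz":0,"wx":0,"wy":0.033,"wz":0,"grip":87},
    {"dx":0.143,"dy":0,"dz":-0.974,"wx":0,"wy":0,"wz":0,"grip":87},
    {"dx":0.143,"dy":0,"dz":-0.974,"wx":0,"wy":0,"wz":0,"grip":87},
    {"dx":0.143,"dy":0,"dz":-0.974,"wx":0,"wy":0,"wz":0,"grip":87},
    {"dx":0.143,"dy":0,"dz":-0.974,"wx":0,"wy":0,"wz":0,"grip":87},
    {"dx":0.143,"dy":0,"dz":-0.974,"wx":0,"wy":0,"wz":0,"grip":87},
  ],
)

```text
time_s: 4.82
position: [0.5059, 0.054, 0.2727]
tcp_rot: [[0.981, -0.0, 0.193], [-0.193, -0.001, 0.981], [-0.0, -1.0, -0.001]]
force: [-0.1, -0.5, 0.4]
opening: 0.999
```

Request:
drive_tool(
  commands=[
    {"dx":0.143,"dy":0,"dz":-0.974,"wx":0,"wy":0,"wz":0,"grip":87},
    {"dx":0.143,"dy":0.3,"dz":-0.974,"wx":0,"wy":0,"wz":0,"grip":87},
    {"dx":0.143,"dy":0.4,"dz":-0.974,"wx":0,"wy":0,"wz":0,"grip":87},
    {"dx":0.143,"dy":0.4,"dz":-0.974,"wx":0,"wy":0,"wz":0,"grip":87},
    {"dx":0.143,"dy":0.4,"dz":-0.974,"wx":0,"wy":0,"wz":0,"grip":87},
    {"dx":0,"dy":0,"dz":0,"wx":0,"wy":0,"wz":0,"grip":87},
    {"dx":0,"dy":0,"dz":0,"wx":0,"wy":0,"wz":0,"grip":87},
  ],
)

```text
time_s: 5.7
position: [0.4967, -0.1402, 0.2127]
tcp_rot: [[0.981, -0.001, 0.193], [-0.193, 0.001, 0.981], [-0.001, -1.0, 0.0]]
force: [-0.1, 0.4, 0.4]
opening: 1.001
```

```bash
python3 - <<'E'
from h import *
plan([.4977,-.1408,.097],-11)
p,d,K,T=cap('wrist')
W=deproj(d,K,T); V=p.max(2).astype(int)
v,u=np.mgrid[:420,:560]; c=proj([.4977,-.1408,.112],K,T)
m=(V<70)&(abs(W[...,2]-.112)<.005)&(np.hypot(u-c[0],v-c[1])<40)
q=np.array([ray(a,b,K,T,.112)[:2] for b,a in np.argwhere(m)]).astype(np.float32)
print(c,m.sum(),'top face',cv2.minAreaRect(q*1000),'mean',q.mean(0))
hsv=cv2.cvtColor(p,cv2.COLOR_RGB2HSV);red=((hsv[...,0]<6)|(hsv[...,0]>174))&(hsv[...,1]>150)
h=red&(abs(W[...,2]-.058)<.004); X=(W[h][:,:2]*1000).astype(np.float32); print('hub top',h.sum(),cv2.minAreaRect(X))
E
```

```text
t 5.7 pos [ 0.4967 -0.1402  0.2127] yaw -11.14 tilt [-7.e-04 -1.e+00  4.e-04] F [-0.1  0.4  0.4] M [-0.01 -0.1  -0.04] open 87.1 j6 -17.1
 rows-units dx dy dz [ 0.03   2.892 -0.011]
 wy total -0.002 then units [ 0.028  2.892 -0.01 ]
[278.47054131 217.8790617 ] 698 top face ((498.1635437011719, -140.6977996826172), (24.152156829833984, 22.55327033996582), 78.86106872558594) mean [ 0.4979147  -0.14084426]
hub top 394 ((497.8915100097656, -140.628662109375), (31.718107223510742, 32.702117919921875), 78.72101593017578)
```

Request:
drive_tool(
  commands=[
    {"dx":0.03,"dy":0.5,"dz":0,"wx":0,"wy":0,"wz":0,"grip":87},
    {"dx":0,"dy":0.6,"dz":0,"wx":0,"wy":0,"wz":0,"grip":87},
    {"dx":0,"dy":0.6,"dz":0,"wx":0,"wy":0,"wz":0,"grip":87},
    {"dx":0,"dy":0.6,"dz":0,"wx":0,"wy":0,"wz":0,"grip":87},
    {"dx":0,"dy":0.4,"dz":0,"wx":0,"wy":0,"wz":0,"grip":87},
    {"dx":0,"dy":0.19,"dz":0,"wx":0,"wy":0,"wz":0,"grip":87},
    {"dx":0,"dy":0,"dz":0,"wx":0,"wy":0,"wz":0,"grip":87},
  ],
)

```text
time_s: 6.62
position: [0.4987, -0.1393, 0.0971]
tcp_rot: [[0.982, -0.0, 0.19], [-0.19, 0.0, 0.982], [-0.0, -1.0, 0.0]]
force: [0.4, 0.9, -0.3]
opening: 1.0
```

Request:
drive_tool(
  commands=[
    {"dx":0,"dy":0,"dz":0,"wx":0,"wy":0,"wz":0,"grip":40},
    {"dx":0,"dy":0,"dz":0,"wx":0,"wy":0,"wz":0,"grip":30},
    {"dx":0,"dy":0,"dz":0,"wx":0,"wy":0,"wz":0,"grip":10},
    {"dx":0,"dy":0,"dz":0,"wx":0,"wy":0,"wz":0,"grip":0},
    {"dx":0,"dy":0,"dz":0,"wx":0,"wy":0,"wz":0,"grip":0},
    {"dx":0,"dy":0,"dz":0,"wx":0,"wy":0,"wz":0,"grip":0},
    {"dx":0,"dy":0,"dz":0,"wx":0,"wy":0,"wz":0,"grip":0},
  ],
)

```text
time_s: 7.5
position: [0.4986, -0.1399, 0.0969]
tcp_rot: [[0.982, -0.0, 0.191], [-0.191, 0.0, 0.982], [-0.0, -1.0, 0.0]]
force: [-1.7, 0.3, 0.5]
opening: 0.288
```

```bash
python3 - <<'E'
from h import *
plan([.498,-.1407,.097],-11.2)
E
```

```text
t 7.5 pos [ 0.4986 -0.1399  0.0969] yaw -11.01 tilt [-3.e-04 -1.e+00  1.e-04] F [-1.7  0.3  0.5] M [-0.03  0.03  0.02] open 25.1 j6 -17.0
 rows-units dx dy dz [-0.01  -0.002 -0.023]
 wy total 0.002 then units [-0.01  -0.002 -0.023]
```

Request:
drive_tool(
  commands=[
    {"dx":0,"dy":-0.4,"dz":0,"wx":0,"wy":0,"wz":0,"grip":0},
    {"dx":0,"dy":-0.8,"dz":0,"wx":0,"wy":0,"wz":0,"grip":0},
    {"dx":0,"dy":-0.8,"dz":0,"wx":0,"wy":0,"wz":0,"grip":0},
    {"dx":0,"dy":-0.8,"dz":0,"wx":0,"wy":0,"wz":0,"grip":0},
    {"dx":0,"dy":-0.8,"dz":0,"wx":0,"wy":0,"wz":0,"grip":0},
    {"dx":0,"dy":-0.8,"dz":0,"wx":0,"wy":0,"wz":0,"grip":0},
    {"dx":0,"dy":-0.7,"dz":0,"wx":0,"wy":0,"wz":0,"grip":0},
  ],
)

```text
time_s: 8.38
position: [0.4982, -0.1396, 0.303]
tcp_rot: [[0.982, 0.001, 0.191], [-0.191, -0.0, 0.982], [0.001, -1.0, -0.0]]
force: [-0.3, -0.5, -2.7]
opening: 0.269
```

Request:
drive_tool(
  commands=[
    {"dx":0,"dy":0,"dz":0,"wx":0,"wy":-0.089,"wz":0,"grip":0},
    {"dx":0,"dy":0,"dz":0,"wx":0,"wy":-0.089,"wz":0,"grip":0},
    {"dx":0,"dy":0,"dz":0,"wx":0,"wy":-0.089,"wz":0,"grip":0},
    {"dx":0,"dy":0,"dz":0,"wx":0,"wy":-0.089,"wz":0,"grip":0},
    {"dx":0,"dy":0,"dz":0,"wx":0,"wy":-0.089,"wz":0,"grip":0},
    {"dx":0,"dy":0,"dz":0,"wx":0,"wy":-0.087,"wz":0,"grip":0},
    {"dx":0,"dy":0,"dz":0,"wx":0,"wy":0,"wz":0,"grip":0},
  ],
)

```text
time_s: 9.25
position: [0.4982, -0.1396, 0.3015]
tcp_rot: [[0.801, 0.0, -0.599], [0.599, 0.0, 0.801], [0.0, -1.0, 0.0]]
force: [0.7, 0.2, -2.2]
opening: 0.273
```

```bash
python3 - <<'E'
from h import *
# beater axis lies at tool z=-0.9mm -> TCP target = spindle + 0.0009*toolz at yaw 36.9
y=np.radians(36.9); t=np.array([.5146,.2574])+.0009*np.array([-np.sin(y),np.cos(y)]); print(t)
plan([*t,.30],36.9)
E
```

```text
[0.51405962 0.25811972]
t 9.25 pos [ 0.4982 -0.1396  0.3015] yaw 36.78 tilt [ 0. -1.  0.] F [ 0.7  0.2 -2.2] M [-0.02 -0.1  -0.02] open 23.8 j6 -64.8
 rows-units dx dy dz [6.271 0.037 7.727]
 wy total -0.001 then units [6.288 0.037 7.713]
```

Request:
drive_tool(
  commands=[
    {"dx":0.4,"dy":0,"dz":0.49,"wx":0,"wy":0,"wz":0,"grip":0},
    {"dx":0.63,"dy":0,"dz":0.775,"wx":0,"wy":0,"wz":0,"grip":0},
    {"dx":0.63,"dy":0,"dz":0.775,"wx":0,"wy":0,"wz":0,"grip":0},
    {"dx":0.63,"dy":0,"dz":0.775,"wx":0,"wy":0,"wz":0,"grip":0},
    {"dx":0.63,"dy":0,"dz":0.775,"wx":0,"wy":0,"wz":0,"grip":0},
    {"dx":0.63,"dy":0,"dz":0.775,"wx":0,"wy":0,"wz":0,"grip":0},
  ],
)

```text
time_s: 10.0
position: [0.5071, 0.0863, 0.3014]
tcp_rot: [[0.802, 0.0, -0.598], [0.598, 0.0, 0.802], [0.0, -1.0, -0.0]]
force: [0.9, -0.4, -1.9]
opening: 0.274
```

Request:
drive_tool(
  commands=[
    {"dx":0.63,"dy":0,"dz":0.775,"wx":0,"wy":0,"wz":0,"grip":0},
    {"dx":0.63,"dy":0,"dz":0.775,"wx":0,"wy":0,"wz":0,"grip":0},
    {"dx":0.63,"dy":0,"dz":0.775,"wx":0,"wy":0,"wz":0,"grip":0},
    {"dx":0.63,"dy":0,"dz":0.775,"wx":0,"wy":0,"wz":0,"grip":0},
    {"dx":0.2,"dy":0,"dz":0.26,"wx":0,"wy":0,"wz":0,"grip":0},
    {"dx":0,"dy":0,"dz":0,"wx":0,"wy":0,"wz":0,"grip":0},
    {"dx":0,"dy":0,"dz":0,"wx":0,"wy":0,"wz":0,"grip":0},
  ],
)

```text
time_s: 10.88
position: [0.5138, 0.2566, 0.3009]
tcp_rot: [[0.801, -0.001, -0.599], [0.599, -0.001, 0.801], [-0.001, -1.0, -0.0]]
force: [0.1, -0.4, -1.9]
opening: 0.275
```

```bash
python3 - <<'E'
from h import *
plan([.5141,.2581,.30],36.9)
p,d,K,T=cap('wrist','w3.png'); np.savez('w3.npz',p=p,d=d,K=K,T=T)
W=deproj(d,K,T); hsv=cv2.cvtColor(p,cv2.COLOR_RGB2HSV);red=((hsv[...,0]<6)|(hsv[...,0]>174))&(hsv[...,1]>150)
s=bot.read_state(); Q=(W-s['position'])@s['tcp_rot']
w=Q[red]; print('red tool y pct',np.nanpercentile(w[:,1],[2,25,50,75,98]))
h=red&(abs(Q[...,1]-.039)<.004)
X=(Q[h][:,[0,2]]*1000).astype(np.float32); print('hub top in tool x,z',h.sum(),cv2.minAreaRect(X),X.min(0),X.max(0))
E
```

```text
t 10.875 pos [0.5138 0.2566 0.3009] yaw 36.78 tilt [-1.e-03 -1.e+00 -4.e-04] F [ 0.1 -0.4 -1.9] M [ 0.05 -0.07  0.  ] open 24.0 j6 -21.4
 rows-units dx dy dz [0.03  0.023 0.026]
 wy total -0.001 then units [0.03  0.023 0.026]
red tool y pct [0.02870303 0.03859271 0.05186081 0.06251235 0.08444026]
hub top in tool x,z 893 ((0.2388153076171875, 8.49085521697998), (13.215731620788574, 32.77409744262695), 89.67692565917969) [-16.170494    1.8127401] [16.603167 15.121071]
```

View pics/w3.png

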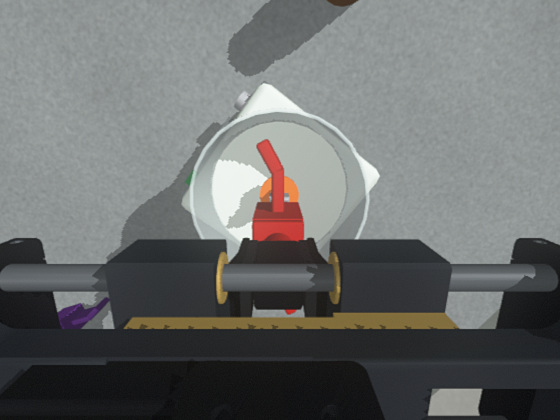

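The held beater's hub is at (278,222), collar behind at (280,188); the hub is centred in tool x (0.2 mm) and square within 0.3°, and its far edge agrees with the −0.9 mm offset along tool z. Trim and descend to just above the pin.

Request:
drive_tool(
  commands=[
    {"dx":0.03,"dy":0.4,"dz":0.026,"wx":0,"wy":0,"wz":0,"grip":0},
    {"dx":0,"dy":0.5,"dz":0,"wx":0,"wy":0,"wz":0,"grip":0},
    {"dx":0,"dy":0.4,"dz":0,"wx":0,"wy":0,"wz":0,"grip":0},
    {"dx":0,"dy":0.17,"dz":0,"wx":0,"wy":0,"wz":0,"grip":0},
    {"dx":0,"dy":0,"dz":0,"wx":0,"wy":0,"wz":0,"grip":0},
    {"dx":0,"dy":0,"dz":0,"wx":0,"wy":0,"wz":0,"grip":0},
  ],
)

```text
time_s: 11.68
position: [0.5148, 0.2595, 0.2427]
tcp_rot: [[0.8, 0.001, -0.6], [0.6, 0.0, 0.8], [0.001, -1.0, -0.0]]
force: [0.5, 0.2, -2.3]
opening: 0.273
```

```bash
python3 - <<'E'
from h import *
for i in range(2):
    plan([.5141,.2581,.24],36.9); cap('top')
E
```

```text
t 11.675 pos [0.5148 0.2595 0.2427] yaw 36.86 tilt [ 1.3e-03 -1.0e+00 -5.0e-04] F [ 0.5  0.2 -2.3] M [ 0.04 -0.17 -0.03] open 23.7 j6 -21.2
 rows-units dx dy dz [-0.034  0.068 -0.017]
 wy total -0.0 then units [-0.034  0.068 -0.017]
t 11.725 pos [0.5148 0.2595 0.2429] yaw 36.87 tilt [ 1.6e-03 -1.0e+00 -6.0e-04] F [-0.1  0.2 -2.3] M [ 0.09 -0.12 -0.01] open 23.9 j6 -21.2
 rows-units dx dy dz [-0.035  0.072 -0.018]
 wy total -0.0 then units [-0.035  0.072 -0.018]
```

Request:
drive_tool(
  commands=[
    {"dx":-0.034,"dy":0,"dz":-0.017,"wx":0,"wy":0,"wz":0,"grip":0},
    {"dx":0,"dy":0.08,"dz":0,"wx":0,"wy":0,"wz":0,"grip":0},
    {"dx":0,"dy":0.1,"dz":0,"wx":0,"wy":0,"wz":0,"grip":0},
    {"dx":0,"dy":0.1,"dz":0,"wx":0,"wy":0,"wz":0,"grip":0},
    {"dx":0,"dy":0,"dz":0,"wx":0,"wy":0,"wz":0,"grip":0},
    {"dx":0,"dy":0,"dz":0,"wx":0,"wy":0,"wz":0,"grip":0},
  ],
)

```text
time_s: 12.52
position: [0.5136, 0.258, 0.2309]
tcp_rot: [[0.8, -0.0, -0.6], [0.6, -0.0, 0.8], [-0.0, -1.0, 0.0]]
force: [-0.3, -0.2, -1.6]
opening: 0.271
```

```bash
python3 - <<'E'
from h import *
plan([.5141,.2581,.222],36.9)
E
```

```text
t 12.525 pos [0.5136 0.258  0.2309] yaw 36.87 tilt [-0. -1.  0.] F [-0.3 -0.2 -1.6] M [ 0.04 -0.17 -0.01] open 23.6 j6 -21.3
 rows-units dx dy dz [ 0.011  0.222 -0.005]
 wy total -0.0 then units [ 0.011  0.222 -0.005]
```

Request:
drive_tool(
  commands=[
    {"dx":0.01,"dy":0.06,"dz":0,"wx":0,"wy":0,"wz":0,"grip":0},
    {"dx":0,"dy":0.07,"dz":0,"wx":0,"wy":0,"wz":0,"grip":0},
    {"dx":0,"dy":0.07,"dz":0,"wx":0,"wy":0,"wz":0,"grip":0},
    {"dx":0,"dy":0.07,"dz":0,"wx":0,"wy":0,"wz":0,"grip":0},
    {"dx":0,"dy":0,"dz":0,"wx":0,"wy":0,"wz":0,"grip":0},
  ],
)

```text
time_s: 13.15
position: [0.5137, 0.2581, 0.2198]
tcp_rot: [[0.8, -0.001, -0.6], [0.6, -0.0, 0.8], [-0.001, -1.0, 0.0]]
force: [-0.7, 0.4, -2.4]
opening: 0.273
```

```bash
python3 - <<'E'
from h import *
plan([.5141,.2581,.204],36.9)
E
```

```text
t 13.15 pos [0.5137 0.2581 0.2198] yaw 36.86 tilt [-7.e-04 -1.e+00  3.e-04] F [-0.7  0.4 -2.4] M [-0.01 -0.17  0.03] open 23.8 j6 -21.3
 rows-units dx dy dz [ 0.008  0.395 -0.007]
 wy total -0.0 then units [ 0.008  0.395 -0.007]
```

Splines are 7 mm in with no contact force. On to just above the collar.

Request:
drive_tool(
  commands=[
    {"dx":0,"dy":0.09,"dz":0,"wx":0,"wy":0,"wz":0,"grip":0},
    {"dx":0,"dy":0.1,"dz":0,"wx":0,"wy":0,"wz":0,"grip":0},
    {"dx":0,"dy":0.1,"dz":0,"wx":0,"wy":0,"wz":0,"grip":0},
    {"dx":0,"dy":0.1,"dz":0,"wx":0,"wy":0,"wz":0,"grip":0},
    {"dx":0,"dy":0,"dz":0,"wx":0,"wy":0,"wz":0,"grip":0},
  ],
)

```text
time_s: 13.78
position: [0.5136, 0.2581, 0.2041]
tcp_rot: [[0.8, -0.001, -0.6], [0.6, -0.0, 0.8], [-0.001, -1.0, 0.0]]
force: [0.7, 0.2, -1.5]
opening: 0.272
```

Request:
drive_tool(
  commands=[
    {"dx":0,"dy":0.06,"dz":0,"wx":0,"wy":0,"wz":0,"grip":0},
    {"dx":0,"dy":0.06,"dz":0,"wx":0,"wy":0,"wz":0,"grip":0},
    {"dx":0,"dy":0.06,"dz":0,"wx":0,"wy":0,"wz":0,"grip":0},
    {"dx":0,"dy":0.06,"dz":0,"wx":0,"wy":0,"wz":0,"grip":0},
    {"dx":0,"dy":0,"dz":0,"wx":0,"wy":0,"wz":0,"grip":0},
  ],
)

```text
time_s: 14.4
position: [0.5142, 0.2583, 0.1954]
tcp_rot: [[0.8, 0.001, -0.6], [0.6, 0.0, 0.8], [0.001, -1.0, -0.0]]
force: [-2.2, -0.0, 5.1]
opening: 0.271
```

```bash
python3 - <<'E'
from h import *
plan([.5141,.2581,.19],36.9)
E
```

```text
t 14.4 pos [0.5142 0.2583 0.1954] yaw 36.86 tilt [ 8.e-04 -1.e+00 -3.e-04] F [-2.2 -0.   5.1] M [-0.1   0.13 -0.01] open 23.6 j6 -21.3
 rows-units dx dy dz [-0.004  0.135 -0.002]
 wy total -0.0 then units [-0.004  0.135 -0.002]
```

Request:
drive_tool(
  commands=[
    {"dx":0,"dy":0.05,"dz":0,"wx":0,"wy":0,"wz":0,"grip":0},
    {"dx":0,"dy":0.05,"dz":0,"wx":0,"wy":0,"wz":0,"grip":0},
    {"dx":0,"dy":0.04,"dz":0,"wx":0,"wy":0,"wz":0,"grip":0},
    {"dx":0,"dy":0,"dz":0,"wx":0,"wy":0,"wz":0,"grip":0},
  ],
)

```text
time_s: 14.9
position: [0.5142, 0.2583, 0.1904]
tcp_rot: [[0.8, 0.001, -0.6], [0.6, 0.0, 0.8], [0.001, -1.0, -0.0]]
force: [-2.5, -0.8, 8.3]
opening: 0.275
```

Request:
drive_tool(
  commands=[
    {"dx":0,"dy":0.03,"dz":0,"wx":0,"wy":0,"wz":0,"grip":0},
    {"dx":0,"dy":0,"dz":0,"wx":0,"wy":0,"wz":0,"grip":0},
  ],
)

```text
time_s: 15.15
position: [0.5142, 0.2583, 0.1899]
tcp_rot: [[0.8, 0.001, -0.6], [0.6, 0.0, 0.8], [0.001, -1.0, -0.001]]
force: [-3.4, 0.0, 11.4]
opening: 0.27
```

Request:
drive_tool(
  commands=[
    {"dx":0,"dy":0.03,"dz":0,"wx":0,"wy":0,"wz":0,"grip":0},
    {"dx":0,"dy":0,"dz":0,"wx":0,"wy":0,"wz":0,"grip":0},
    {"dx":0,"dy":0,"dz":0,"wx":0,"wy":0,"wz":0,"grip":0},
  ],
)

```text
time_s: 15.52
position: [0.5142, 0.2583, 0.1898]
tcp_rot: [[0.8, 0.002, -0.6], [0.6, 0.0, 0.8], [0.002, -1.0, -0.001]]
force: [-4.0, -1.4, 17.9]
opening: 0.271
```

```bash
python3 - <<'E'
from h import *
plan([.5141,.2581,.19],36.9)
for i,n in enumerate(('wrist','top','side')):
    p,d,K,T=cap(n); W=deproj(d,K,T); s=bot.read_state()
    hsv=cv2.cvtColor(p,cv2.COLOR_RGB2HSV);red=((hsv[...,0]<6)|(hsv[...,0]>174))&(hsv[...,1]>150)&(np.hypot(W[...,0]-.5146,W[...,1]-.2574)<.08)
    z=W[red][:,2]; k=(z>.14)&(z<.16); k2=(z>.115)&(z<.135); print(n,red.sum(),'hub top z (want .151)',k.sum(),np.median(z[k]) if k.any() else '','paddle top z (want .127)',k2.sum(),np.median(z[k2]) if k2.any() else '')
    if n=='wrist': cv2.imwrite('pics/w4.png',p[:,:,::-1])
plan([.5141,.2581,.19],36.9)
E
```

```text
t 15.525 pos [0.5142 0.2583 0.1898] yaw 36.88 tilt [ 0.0017 -1.     -0.001 ] F [-4.  -1.4 17.9] M [-0.29  0.87 -0.04] open 23.6 j6 -21.3
 rows-units dx dy dz [-0.006 -0.005 -0.002]
 wy total -0.0 then units [-0.006 -0.005 -0.002]
wrist 2491 hub top z (want .151) 1114 0.15123964602208093 paddle top z (want .127) 1123 0.12740959603853308
top 34 hub top z (want .151) 0  paddle top z (want .127) 29 0.12643885227955884
side 66 hub top z (want .151) 16 0.14989418630643997 paddle top z (want .127) 25 0.1256650870339464
t 15.675 pos [0.5142 0.2583 0.1898] yaw 36.88 tilt [ 0.0017 -1.     -0.001 ] F [-3.8 -1.5 17.4] M [-0.36  0.83  0.02] open 23.9 j6 -21.3
 rows-units dx dy dz [-0.005 -0.006 -0.001]
 wy total -0.0 then units [-0.005 -0.006 -0.001]
```

View pics/w4.png

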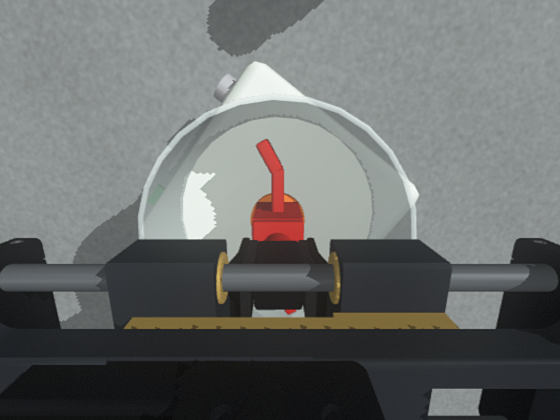

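The beater is seated: the hub is at (277,222) with the paddle inside the bowl. Hub top reads 0.1512 m (want 0.151) and paddle top 0.1274 m (want 0.127), and the push is steady against a hard stop.

```bash
python3 -c "
from h import *
print(workorder.hand_in()); plan([.5141,.2581,.19])"
```

```text
the job is handed in; nothing more can be done
None
the job is handed in; nothing more can be done
```

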